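Stand the stone column on its plinth by way of the sloped rest

ROBOT

A 6-joint arm with a two-finger parallel gripper is mounted at the origin on the work surface. World frame = base frame: x ahead of the robot, y to its left, z up, the work surface at z = 0. Lengths are in mm, angles in degrees, forces in N, time in s.
With the tool pointing down it reaches from about 350 to 850 mm from the base axis. Payload 8.1 kg.
Tool frame: the origin (TCP) lies between the finger pads; the fingertips stand 17 mm ahead of it and the grasp point (between the pads) lies 2 mm behind it; z points along the fingers, y is the line along which they close (so a half turn about z gives the same grasp; the last joint's range is limited). The gripper opens to 85 mm and grips with 20 to 120 N. Pads are 22 mm wide; open, the fingers measure 114 mm over their backs; the gripper's body (76 mm by 85 mm) begins 54 mm behind the grasp point. The pads swing forward as they close: fully open they stand 13 mm farther back than shut.
Start: joints at [-78.289, 7.471, 85.268, -0, 87.261, -4.893], TCP at [171.477, -574.979, 248.292] pointing down, gripper open.
Joint ranges: [-169.43, 169.43], [-51.17, 129.36], [1.28, 143.12], [-76.62, 256.62], [0, 156.53], [-152.29, 152.29]. Speed limits (degrees/s): [136.94, 136.94, 159.86, 180, 180, 180].

INTERFACE

Orientations are given as [roll, pitch, yaw] about the fixed x, y, z axes, in that order (R = Rz(yaw) Ry(pitch) Rx(roll)).
In Python, from bench import sense, snapshot, hand_in, trace, place_of gives the robot as it stands.
- The arm moves only by the shell command python3 -m handwheel 'ROWS' [FORCE]. ROWS is JSON, a list of rows, each a list of 7 numbers: the opening, from -1 (shut) to 1 (fully open), then the shift along the tool's x, y, z in cm, then the turn, a rotation vector about the tool's x, y, z in rad. A call has 1 to 12 rows; each row shifts and turns the commanded pose from where the row before left it, along the tool's axes as they then stand; what a row does not reach is not made up. A row lasts 1/12 s, in which the tool goes at most 41.7 mm and 7.16 degrees, less where a joint would pass 70% of its speed; a pose out of reach is approached as far as the arm can. A call with a gripper value outside its range is refused whole. The fingers move at their own pace and stop on an object; FORCE is the grip in N (left out, the last holds). Time passes only in rows, so rows that do not move let the fingers close. It gives the time, the measured TCP pose, the force, the opening and the grip force at its end, in the units of the state.
- sense(): the state, without advancing time (a new reading comes with each control period).
- snapshot(name): name is "side" or "top"; returns a dict with "image" (480x640x3 uint8, red, green, blue), "intrinsics" (3x3 intrinsics, pixels), "R" (3x3) and "t" (3): a world point X has camera coordinates R X + t. Camera axes: x right, y down, z forward; pixel columns grow to the right and rows downward; lengths in mm; the calibration is good to about 2 mm. A picture is of the moment at which its call begins. There is no depth.
- hand_in(): hands the job in; it is judged then, once.
Trained networks look in a picture, given as the dict that the camera call returned (one of the last four; its "shot" number tells which), for a name from the list of things; names that differ only in an ending like _2 or _b are one class to them, and where a whole thing is asked for, a point or a joint stands for the part that bears it (a point fixed in the world has none). Each returns a list of dicts, best first, with "conf" (0 to 1); they miss things now and then, are a little off and sometimes report something else, mostly with a low value. They report only what shows in the picture. A call takes as long as a camera call. They do not tell look-alikes from the thing itself.
- trace(picture, query): "pixels" (480x640 bool, what is visible of it).
- place_of(picture, query): "location" ([x, y, z] in mm, in world coordinates, good to about 4 mm: a listed point, or the origin of a listed thing).
The state is a dict: "time": time; "joint_pos": joint angles; "qd": joint speeds; "joint_efforts": joint torques, N m; "tool_pos": TCP position; "tcp_rot": TCP orientation; "ft_force": force on the tool from outside, world axes, zero at the start; "wrist_torque": the same for the moment, N m; "finger_gap": finger opening in mm; "grip_force": force on a finger pad.
Only numpy, scipy, OpenCV 4.12 (cv2) and the standard library are available. Lean on these libraries where they do the work, as an engineer would, in place of code of your own. Each camera call takes 0.05 s, during which the arm holds its last target. There are 200 camera calls.

TASK

The pointed stone column is lying on the bench. Park it on the sloped wooden rest with its point uphill and let go of it there, then take it again with a new grip and stand it upright, point up, in about the middle of the square marble plinth. Do not drop the column, and leave the bowl, bear, jar and brush where they are.

Things in the scene. Friction and masses are not known exactly. Their poses are not given: they have to be found in the camera images.
- column: Dark stone column, 0.3-0.5 kg, 130 mm long: 36 x 36 mm square shaft 100 mm long with a flat foot, then a 30 mm pyramid point. Origin on its long axis at mid length. +x runs from foot to point; y, z square to the sides. Mass centre 9 mm from the origin towards the foot. Starts lying on a side (axis 18 mm up), point within about 45 degrees of pointing away from the robot (+x). Loose.
- column_foot (a point): Centre of the column's flat square foot, 65 mm from the column's origin along its -x.
- rest: Fixed wooden rest: base board 140 x 100 x 12 mm with an upright back board carrying a slope of 45 degrees that rises along the rest's +x (roughly away from the robot). Total height about 115 mm. Origin at the underside of the base, x level and uphill, z up.
- cradle: The rest's flat sloped board with a lip across its low end. Origin on the sloped face where it meets the lip, mid width, 30 mm above the bench. x points up the slope (45 degrees), y level across, z square out of the face. Face: 120 mm along x, 50 mm either side in y. Lip: 16 mm high, 12 mm thick. A column with its foot against the lip has its axis 18 mm off the face.
- plinth: Fixed low square marble plinth in two steps: 120 x 120 x 18 mm below, 104 x 104 x 18 mm above, 36 mm high in all. Origin at the centre of its underside.
- plinth_top (a point): Centre of the plinth's flat top face, 36 mm above the bench.
- bowl: Loose stone bowl, 110 mm across, 45 mm high; origin at the centre of its underside. Bystander.
- bear: Loose pale stone bear carving, about 125 x 44 x 70 mm; origin on the bench under its middle. Bystander.
- jar: Loose white jar with a steel cap, 64 mm across, 85 mm high; origin at the centre of its underside. Bystander.
- brush: Loose brush lying on the bench, 180 mm long along its x; origin at its underside. Bystander.
There are look-alikes about, which are no part of the job. Several things look just like the column: the one meant starts farthest from the robot's base.

How it is judged:
By the outcome, as a careful person would: the job done as asked, in the order asked, and still so for the second after the job is handed in, with the robot touching nothing.
It also fails if it takes over 64 s, if anything falls off the work surface, if the arm or the gripper's body presses on something with over 40 N, if the wrist force passes 120 N, or if a joint passes its speed limit or range.

## Working session

There is one attempt and no reset: what is moved stays moved. The work goes in short steps, Python scripts to look and compute and a shell command to move; the robot and the scene stay as the last step left them, time stands still between calls to the robot, and variables do not carry over. Pictures are saved under pics/ and viewed, at most 10 in all, crops included, and the job is handed in when it is done.

```bash
mkdir -p pics; ls; python3 - <<'E'
from bench import *
import cv2,numpy as np
for n in("top","side"):
    s=snapshot(n); cv2.imwrite(f"pics/{n}0.png",s["image"][:,:,::-1])
    print(n,np.round(s["R"],3).tolist(),np.round(s["t"],1),np.round(s["intrinsics"],1).tolist())
    for q in("column","column_foot","rest","cradle","plinth","plinth_top","bowl","bear","jar","brush"):
        print(q,[(np.round(d["location"]).tolist(),round(d["conf"],2)) for d in place_of(s,q)][:5])
print(sense())
E
```

```text
pics
top [[0.002, -1.0, -0.018], [-0.99, 0.001, -0.144], [0.144, 0.018, -0.989]] [  15.5  560.3 1179.6] [[433.4, 0.0, 321.1], [0.0, 433.4, 240.2], [0.0, 0.0, 1.0]]
column [([333.0, 164.0, 14.0], 0.92), ([517.0, 32.0, 20.0], 0.67), ([413.0, -108.0, 18.0], 0.64)]
column_foot [([299.0, 105.0, 20.0], 0.85), ([458.0, 0.0, 18.0], 0.82), ([472.0, -91.0, 20.0], 0.59)]
rest [([643.0, 219.0, 2.0], 0.86)]
cradle [([595.0, 222.0, 26.0], 0.57)]
plinth [([603.0, -227.0, 1.0], 0.66)]
plinth_top [([605.0, -233.0, 34.0], 0.77)]
bowl [([602.0, -231.0, 38.0], 0.32)]
bear [([423.0, -442.0, -1.0], 0.76)]
jar [([396.0, 457.0, -3.0], 0.88), ([516.0, 35.0, 19.0], 0.68)]
brush [([607.0, 467.0, -0.0], 0.56)]
side [[-0.915, -0.403, 0.016], [-0.286, 0.619, -0.731], [0.285, -0.673, -0.682]] [ 517.7  201.1 1423.3] [[572.0, 0.0, 322.0], [0.0, 572.0, 236.1], [0.0, 0.0, 1.0]]
column [([516.0, 33.0, 13.0], 0.68), ([413.0, -108.0, 17.0], 0.66), ([336.0, 162.0, 15.0], 0.59), ([790.0, 3.0, 1.0], 0.42)]
column_foot [([297.0, 110.0, 17.0], 0.94), ([458.0, 7.0, 23.0], 0.81), ([474.0, -92.0, 19.0], 0.69)]
rest [([640.0, 218
[... 414 characters left out ...]
 0.29)]
{'time': 1.1, 'joint_pos': array([-7.82890047e+01,  7.46968538e+00,  8.52694884e+01,  1.38145934e-03,
        8.72604475e+01, -4.89313379e+00]), 'qd': array([-0.07743863,  0.13783656,  0.04552124,  0.05759659, -0.04850123,
       -0.05915547]), 'joint_efforts': array([-3.80201491e-04, -5.69336092e+01, -5.00869739e+01, -2.33295923e-04,
        1.44604233e-03, -1.86583566e-05]), 'tool_pos': array([ 171.48297941, -574.97165833,  248.29147013]), 'tcp_rot': array([ 1.79999505e+02, -1.34254828e-03,  1.66040631e+01]), 'ft_force': array([ 0.14900558, -0.08743312, -1.5220584 ]), 'wrist_torque': array([ 0.02151526,  0.02007676, -0.06418541]), 'grip_force': 0.0, 'finger_gap': 85.25441950676179}
```

View pics/top0.png

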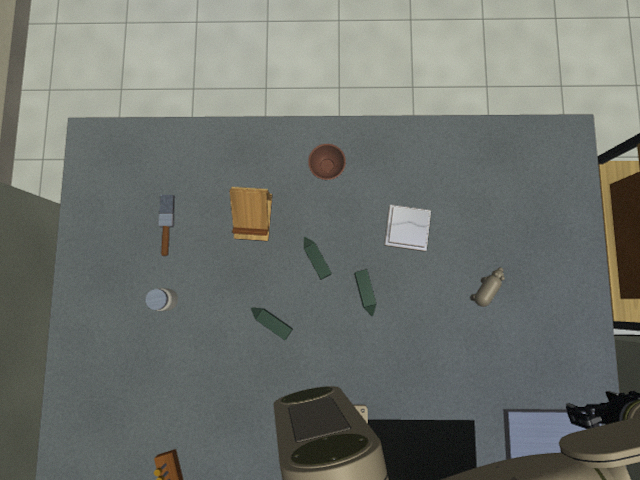

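```bash
cat > h.py <<'E'
import numpy as np,cv2
from bench import *
from scipy.spatial.transform import Rotation as Ro
def proj(s,X):
    c=np.atleast_2d(X)@np.array(s["R"]).T+s["t"]; p=c@np.array(s["intrinsics"]).T; return p[:,:2]/p[:,2:]
def ray(s,uv,z):  # pixel -> world at height z
    R=np.array(s["R"]);C=-R.T@s["t"];d=R.T@np.linalg.inv(s["intrinsics"])@np.array([*uv,1.]);return C+d*(z-C[2])/d[2]
V=np.array([[-65,a,b] for a in(-18,18) for b in(-18,18)]+[[35,a,b] for a in(-18,18) for b in(-18,18)]+[[65,0,0]],float)
def near(dets,p): 
    return min(dets,key=lambda d:np.linalg.norm(np.array(d["location"])-p)) if dets else None
def mask_of(s,q,p):
    for d in trace(s,q):
        m=d["pixels"]; v,u=np.nonzero(m)
        if len(u) and np.hypot(*(proj(s,p)[0]-[u.mean(),v.mean()]))<25: return m
E
python3 - <<'E'
from h import *
from scipy.optimize import minimize
p0=np.array([517,32,18.])
S=[]
for n in("top","side"):
    s=snapshot(n);m=mask_of(s,"column",p0); print(n,None if m is None else m.sum())
    if m is not None:S.append((s,m))
def cost(x):
    R=Ro.from_euler("z",x[2],degrees=True).as_matrix();c=0
    for s,m in S:
        u=proj(s,V@R.T+[x[0],x[1],18]);h=cv2.convexHull((u*16).astype(np.int32))
        a=np.zeros((480,640),np.uint8);cv2.fillConvexPoly(a,h,1,shift=4)
        c+=(a.astype(bool)^m).sum()
    return c
b=minimize(cost,[517,32,28],method="Nelder-Mead",options=dict(initial_simplex=[[517,32,28],[525,32,28],[517,40,28],[517,32,38]]))
print(b.x,b.fun)
im=cv2.imread("pics/side0.png");u=proj(S[-1][0],p0)[0].astype(int)
print(u); cv2.imwrite("pics/crop.png",cv2.resize(im[u[1]-110:u[1]+110,u[0]-145:u[0]+145],None,fx=2.7,fy=2.7))
E
```

```text
top 467
side 797
[516.5868903   32.77296801  27.64831156] 183.0
[333 258]
```

View pics/side0.png

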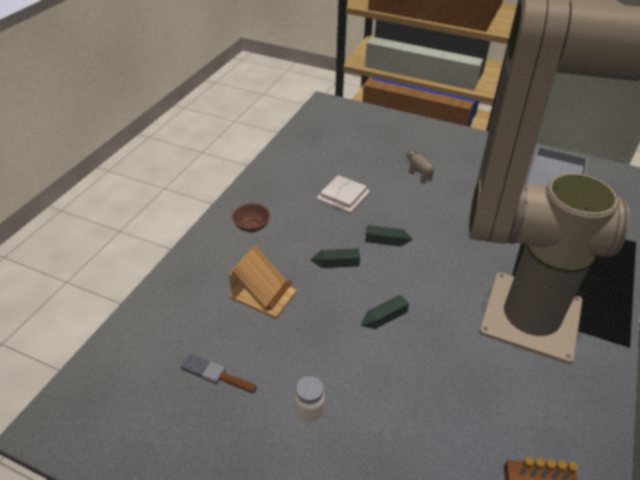

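View pics/crop.png

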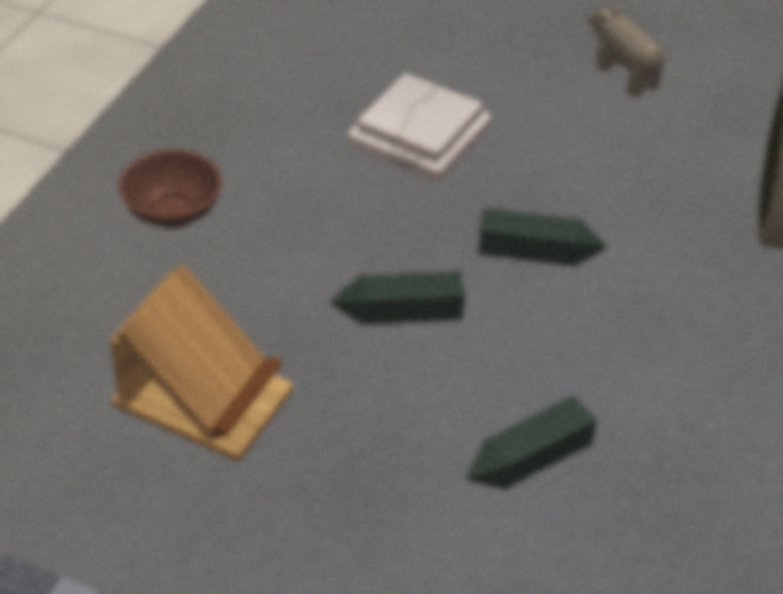

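The look-alikes in the top picture are at pixels (317,258), (365,292) and (272,322). The one at (317,258), which is (333,258) in the side view, lies at (517,33) mm. It's the farthest from the base (518 mm, against 427 and 372), and its point faces +x within 45°. The crop confirms it: it lies between the plinth and the rest, point towards the bowl. Next I'll fit the yaw of the rest and the plinth.

```bash
cat >> h.py <<'E'
def box(x0,x1,y0,y1,z0,z1): return np.array([[a,b,c] for a in(x0,x1) for b in(y0,y1) for c in(z0,z1)],float)
def fit(S,parts,x0,steps):
    from scipy.optimize import minimize
    def cost(x):
        R=Ro.from_euler("z",x[2],degrees=True).as_matrix();c=0
        for s,m in S:
            a=np.zeros((480,640),np.uint8)
            for P in parts(x): cv2.fillConvexPoly(a,cv2.convexHull((proj(s,P@R.T+[x[0],x[1],0])*16).astype(np.int32)),1,shift=4)
            c+=(a.astype(bool)^m).sum()
        return c
    x0=np.array(x0,float);r=minimize(cost,x0,method="Nelder-Mead",options=dict(initial_simplex=np.vstack([x0]+[x0+e for e in np.diag(steps)])))
    return r.x.round(1),r.fun
def go(p,R,now=None):
    """tool-frame turn (rad) at the present place, then shift (cm) in the turned axes"""
    q=sense() ; R0=Ro.from_euler("xyz",q["tcp_rot"],degrees=True)
    w=(R0.inv()*R).as_rotvec(); d=R.inv().apply(np.array(p)-q["tool_pos"])/10
    print("at",q["tool_pos"].round(1),q["tcp_rot"].round(1),"turn",w.round(4),"rows>=",np.ceil(np.linalg.norm(w)/.1249),"| shift cm",d.round(2),"rows>=",np.ceil(np.linalg.norm(d)/4.17))
def tool(yaw,tilt=0): # tool x along heading yaw; tilt: tool z swung forward-up from straight down
    return Ro.from_euler("z",yaw,degrees=True)*Ro.from_euler("y",-tilt,degrees=True)*Ro.from_euler("x",180,degrees=True)
E
python3 - <<'E'
from h import *
S=[snapshot(n) for n in("top","side")]
def ms(q,p): 
    r=[(s,mask_of(s,q,p)) for s in S]; print(q,[None if m is None else int(m.sum()) for _,m in r]); return [a for a in r if a[1] is not None]
def rest(x):
    c=x[3];f=lambda l,h:[c+(l-h)*.7071,30+(l+h)*.7071]
    sl=np.array([[a[0],y,a[1]] for y in(-50,50) for a in(f(0,0),f(120,0),f(120,-10),f(-12,-10),f(-12,16),f(0,16))])
    lip=np.array([[a[0],y,a[1]] for y in(-50,50) for a in(f(0,0),f(-12,-10),f(-12,16),f(0,16))])
    sl=np.array([[a[0],y,a[1]] for y in(-50,50) for a in(f(0,0),f(120,0),f(120,-10),f(-12,-10))])
    return [box(-70,70,-50,50,0,12),lip,sl]
M=ms("rest",[641,218,40])
for y in(-8,0,8): print(fit(M,rest,[641,218,y,-45],[8,8,8,8]))
M=ms("plinth",[602,-230,18])
for y in(-10,5): print(fit(M,lambda x:[box(-60,60,-60,60,0,18),box(-52,52,-52,52,18,36)],[602,-228,y],[8,8,8]))
print("col",[np.round(d["location"],1).tolist() for s in S for q in("column","column_foot") for d in place_of(s,q)])
go([517,33,120],tool(27.6))
E
```

```text
rest [2008, 2878]
(array([639.1, 214.9,  -3.6, -38.3]), np.float64(308.0))
(array([638.8, 215.1,  -2.8, -37.8]), np.float64(304.0))
(array([638.7, 215.8,  -3.5, -38.2]), np.float64(315.0))
plinth [1735, 1308]
(array([ 602.2, -233.1,   -5.9]), np.float64(232.0))
(array([ 602.2, -234.2,   -5.6]), np.float64(231.0))
col [[413.4, -108.2, 17.8], [515.1, 35.5, 18.1], [334.0, 161.9, 15.0], [455.4, 3.2, 20.2], [475.1, -91.7, 18.1], [298.6, 105.8, 22.0], [338.8, 160.8, 15.4], [517.2, 33.6, 14.7], [294.3, 108.5, 13.7], [458.7, 7.7, 19.5], [477.2, -92.4, 15.2]]
at [ 171.5 -575.   248.3] [-180.     0.    16.6] turn [-0.      0.     -0.1919] rows>= 2.0 | shift cm [ 58.79 -37.87  12.83] rows>= 18.0
```

```bash
python3 -m handwheel '[[1,0,0,0,0,0,-0.096],[1,0,0,0,0,0,-0.096],[1,2.9,-1.9,0.64,0,0,0],[1,2.9,-1.9,0.64,0,0,0],[1,2.9,-1.9,0.64,0,0,0],[1,2.9,-1.9,0.64,0,0,0],[1,2.9,-1.9,0.64,0,0,0],[1,2.9,-1.9,0.64,0,0,0],[1,2.9,-1.9,0.64,0,0,0],[1,2.9,-1.9,0.64,0,0,0],[1,2.9,-1.9,0.64,0,0,0],[1,2.9,-1.9,0.64,0,0,0]]' 40
python3 -m handwheel '[[1,2.9,-1.9,0.64,0,0,0],[1,2.9,-1.9,0.64,0,0,0],[1,2.9,-1.9,0.64,0,0,0],[1,2.9,-1.9,0.64,0,0,0],[1,2.9,-1.9,0.64,0,0,0],[1,2.9,-1.9,0.64,0,0,0],[1,2.9,-1.9,0.64,0,0,0],[1,2.9,-1.9,0.64,0,0,0],[1,2.9,-1.9,0.64,0,0,0],[1,2.9,-1.9,0.64,0,0,0],[1,0,0,0,0,0,0]]'
python3 -c "
from h import *
go([511.3,30.2,60],tool(27.6));print(sense()['joint_pos'].round(1))
s=snapshot('side');cv2.imwrite('pics/a.png',cv2.resize(s['image'][100:340,180:500,::-1],None,fx=2.5,fy=2.5))"
```

```text
time: 2.8
tool_pos: [341.0, -270.8, 184.3]
tcp_rot: [180.0, -0.0, 27.6]
ft_force: [0.9, 0.1, 0.3]
finger_gap: 85.4
grip_force: 0.0
time: 3.72
tool_pos: [510.6, 35.3, 119.1]
tcp_rot: [-179.9, -0.0, 27.8]
ft_force: [0.2, -0.8, -0.7]
finger_gap: 85.6
grip_force: 0.0
at [510.6  35.3 119.1] [-179.9   -0.    27.8] turn [-0.002  -0.0007  0.0036] rows>= 1.0 | shift cm [-0.17  0.49  5.91] rows>= 2.0
[-1.900e+00 -3.000e-01  1.073e+02  1.000e-01  7.310e+01  6.030e+01]
```

View pics/a.png

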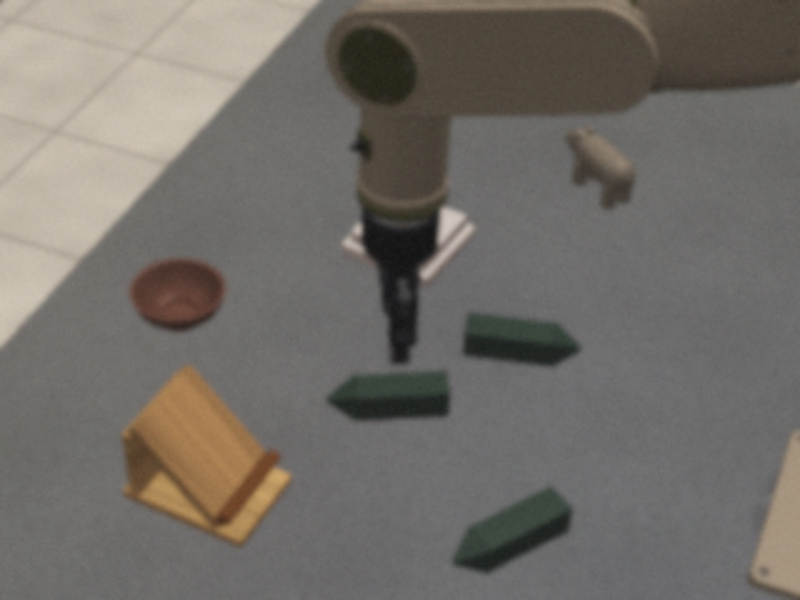

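The crop shows the gripper (400,355) just above the middle of the column (390,395), with nothing in the way. Next I'll correct sideways, go down and grip.

```bash
python3 -m handwheel '[[1,-0.17,0.49,0,0,0,0],[1,0,0,2.5,0,0,0],[1,0,0,2.5,0,0,0],[1,0,0,2.0,0,0,0],[1,0,0,1.5,0,0,0],[1,0,0,1.0,0,0,0],[1,0,0,0,0,0,0],[-1,0,0,0,0,0,0],[-1,0,0,0,0,0,0],[-1,0,0,0,0,0,0],[-1,0,0,0,0,0,0],[-1,0,0,0,0,0,0]]' 50
python3 -m handwheel '[[-1,0,0,0,0,0,0],[-1,0,0,0,0,0,0],[-1,0,0,0,0,0,0]]'
```

```text
time: 4.77
tool_pos: [511.2, 25.6, 26.7]
tcp_rot: [180.0, -0.1, 27.6]
ft_force: [-3.0, 2.0, 8.0]
finger_gap: 35.6
grip_force: 51.9
time: 5.02
tool_pos: [511.2, 25.6, 26.7]
tcp_rot: [180.0, -0.1, 27.6]
ft_force: [-1.7, 1.7, 7.3]
finger_gap: 35.3
grip_force: 51.7
```

```bash
python3 -m handwheel '[[-1,0,0,-0.5,0,0,0],[-1,0,0,-1,0,0,0],[-1,0,0,-2,0,0,0],[-1,0,0,-2.5,0,0,0],[-1,0,0,-3,0,0,0],[-1,0,0,-3,0,0,0],[-1,0,0,-2.5,0,0,0],[-1,0,0,-1.5,0,0,0],[-1,0,0,0,0,0,0],[-1,0,0,0,0,0,0]]'
cat > hold.py <<'E'
from h import *
def hold(p0,names=("side","top")):
    q=sense();T=Ro.from_euler("xyz",q["tcp_rot"],degrees=True)
    for n in names:
        s=snapshot(n)
        for k in("column","column_foot"):
            for d in place_of(s,k):
                L=np.array(d["location"])
                if np.linalg.norm(L-p0)<110: print(n,k,L.round(1),"in tool",T.inv().apply(L-q["tool_pos"]).round(1),round(d["conf"],2))
if __name__=="__main__":
    hold(sense()["tool_pos"]); 
    # column origin at tool (8,0,8.7): column axis = tool x
    u=Ro.from_euler("z",-3.3,degrees=True)
    go([560,219,200],tool(-3.3,45)); print(sense()["joint_pos"].round(1))
E
python3 hold.py
```

```text
time: 5.85
tool_pos: [510.6, 25.3, 186.2]
tcp_rot: [179.9, -0.1, 27.6]
ft_force: [-0.3, -0.7, -4.8]
finger_gap: 34.9
grip_force: 50.9
side column [519.2  28.9 174.7] in tool [ 9.3  0.8 11.5] 0.74
side column_foot [456.7   1.9 178. ] in tool [-58.6  -4.2   8.1] 0.97
top column [517.7  28.7 175. ] in tool [ 7.8  0.3 11.2] 0.46
top column_foot [454.6  -0.6 173.4] in tool [-61.6  -3.   12.7] 0.56
at [509.2  25.4 183.6] [-1.799e+02  1.000e-01  2.760e+01] turn [-0.2125  0.7687  0.5109] rows>= 8.0 | shift cm [  3.96 -19.62   1.64] rows>= 5.0
[ -2.9  -4.1 103.9   0.   80.4  59.5]
```

```bash
python3 -m handwheel '[[-1,0,0,0,-0.0213,0.0769,0.0511],[-1,0,0,0,-0.0213,0.0769,0.0511],[-1,0,0,0,-0.0213,0.0769,0.0511],[-1,0,0,0,-0.0213,0.0769,0.0511],[-1,0,0,0,-0.0213,0.0769,0.0511],[-1,0,0,0,-0.0213,0.0769,0.0511],[-1,0,0,0,-0.0213,0.0769,0.0511],[-1,0,0,0,-0.0213,0.0769,0.0511],[-1,0,0,0,-0.0213,0.0769,0.0511],[-1,0,0,0,-0.0213,0.0769,0.0511],[-1,0,0,0,0,0,0],[-1,0,0,0,0,0,0]]'
cat >> h.py <<'E'
CO=np.array([598,219,30.]);CR=Ro.from_euler("z",-3.3,degrees=True)*Ro.from_euler("y",-45,degrees=True)
def cradle(p): return CO+CR.apply(p)
E
python3 -c "
from h import *
print(sense()['joint_pos'].round(1))
go(cradle([66,0,86]),tool(-3.3,45))"
```

```text
time: 7.15
tool_pos: [522.4, 28.0, 189.9]
tcp_rot: [179.7, -44.3, -3.1]
ft_force: [-0.6, 0.0, -5.9]
finger_gap: 35.1
grip_force: 52.3
[ -1.7 -44.8 143.1  -2.   37.4  92.5]
at [522.4  28.  189.9] [179.7 -44.3  -3.1] turn [0.0021 0.0126 0.0026] rows>= 1.0 | shift cm [ -0.15 -19.51   7.26] rows>= 5.0
```

```bash
python3 -m handwheel '[[-1,0,-1.5,0.6,0,0,0],[-1,0,-2.5,0.9,0,0,0],[-1,0,-2.5,0.9,0,0,0],[-1,0,-2.5,0.9,0,0,0],[-1,0,-2.5,0.9,0,0,0],[-1,0,-2.5,0.9,0,0,0],[-1,0,-2.5,0.9,0,0,0],[-1,0,-2,0.9,0,0,0],[-1,0,-1,0.3,0,0,0],[-1,0,0,0,0,0,0],[-1,0,0,0,0,0,0]]'
python3 - <<'E'
from hold import *
hold(sense()["tool_pos"]);print(sense()['joint_pos'].round(1))
go(cradle([66,0,86]),tool(-3.3,45))
S=[snapshot(n) for n in("top","side")]
for s in S:
    for k in("cradle","rest"):print(k,[(np.round(d["location"],1).tolist(),round(d["conf"],2)) for d in place_of(s,k)][:1])
cv2.imwrite("pics/b.png",cv2.resize(S[1]["image"][170:330,190:400,::-1],None,fx=3.7,fy=3.7))
E
```

```text
time: 8.07
tool_pos: [584.0, 218.0, 136.2]
tcp_rot: [179.5, -44.1, -3.0]
ft_force: [-0.9, 0.8, -3.9]
finger_gap: 35.3
grip_force: 52.3
side column [595.9 214.8 135. ] in tool [7.9 2.5 9.3] 0.83
side column_foot [548.3 221.6  93.8] in tool [-55.2  -1.7   5.4] 0.88
top column [598.5 216.7 140. ] in tool [13.1  0.5  7.4] 0.89
top column [596.2 219.6  29.9] in tool [-65.3  -3.   84.7] 0.62
top column_foot [547.  218.4  94.6] in tool [-55.5   1.5   4.1] 0.65
[ 27.2  -9.6 125.2 -43.   31.7 151.3]
at [585.3 218.  139.4] [179.8 -44.5  -3.4] turn [ 0.004   0.0095 -0.0006] rows>= 1.0 | shift cm [-0.24 -0.17  0.02] rows>= 1.0
cradle [([595.4, 221.7, 28.0], 0.76)]
rest [([645.7, 218.9, 2.1], 0.88)]
cradle [([597.0, 220.2, 31.6], 0.6)]
rest []
```

View pics/b.png

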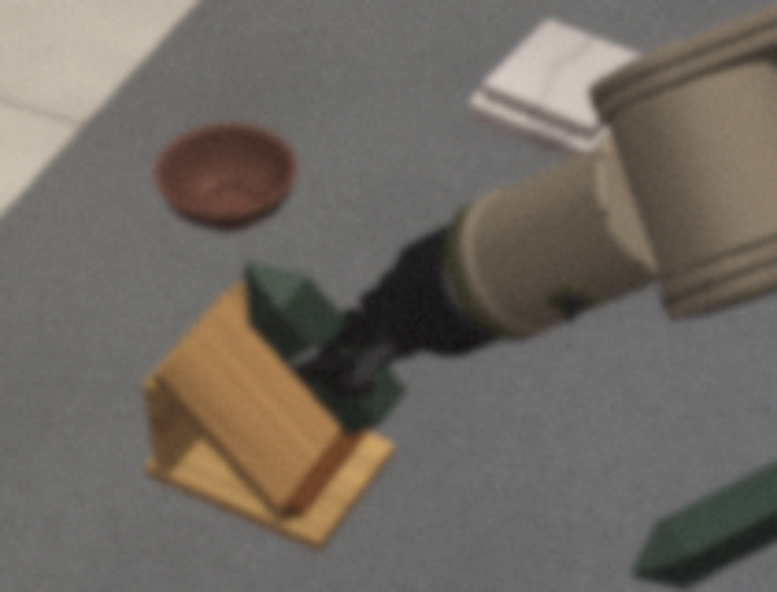

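The picture shows the column held over the slope with its point uphill and its foot (370,425) above the lip (330,470). I'll approach along the tool z axis.

```bash
python3 -m handwheel '[[-1,0,-0.1,1,0,0,0],[-1,0,0,1.3,0,0,0],[-1,0,0,1.2,0,0,0],[-1,0,0,1,0,0,0],[-1,0,0,0.5,0,0,0],[-1,0,0,0,0,0,0],[-1,0,0,0,0,0,0]]'
python3 - <<'E'
from hold import *
hold(sense()["tool_pos"]);print(sense()['joint_pos'].round(1),sense()['ft_force'].round(1))
go(cradle([58,0,26.7]),tool(-3.3,45))
E
```

```text
time: 9.25
tool_pos: [621.4, 214.3, 107.2]
tcp_rot: [180.0, -43.9, -3.0]
ft_force: [0.8, 0.1, -3.8]
finger_gap: 35.3
grip_force: 52.3
side column [637.3 211.2 103.1] in tool [ 8.7  2.2 14.1] 0.75
side column_foot [584.4 219.4  65.6] in tool [-55.7  -3.1   4.1] 0.94
top column [632.6 215.6 107.9] in tool [ 8.5 -1.9  7.2] 0.84
top column_foot [584.2 216.   64.4] in tool [-56.5   0.3   5. ] 0.92
[ 24.2  -1.4 121.3 -45.1  26.7 152.2] [-0.6  0.5 -3.8]
at [621.5 214.7 107.9] [-180.  -44.   -3.] turn [-0.0034  0.018   0.0033] rows>= 1.0 | shift cm [-1.38 -0.29  1.16] rows>= 1.0
```

```bash
python3 -m handwheel '[[-1,0,0,0,0.025,0,-0.025],[-1,0,-0.3,0.4,0,0,0],[-1,0,0,0.3,0,0,0],[-1,-0.3,0,0,0,0,0],[-1,-0.3,0,0,0,0,0],[-1,0,0,0,0,0,0],[-1,0,0,0,0,0,0]]'
python3 - <<'E'
from hold import *
hold(sense()["tool_pos"]);print(sense()['joint_pos'].round(1),sense()['ft_force'].round(1))
go(cradle([58,0,26.7]),tool(-3.3,45))
s=snapshot("side");cv2.imwrite("pics/c.png",cv2.resize(s["image"][210:330,210:370,::-1],None,fx=4.8,fy=4.8,interpolation=cv2.INTER_CUBIC))
E
```

```text
time: 10.13
tool_pos: [621.6, 217.5, 97.5]
tcp_rot: [-180.0, -43.9, -1.0]
ft_force: [0.5, 0.2, -3.7]
finger_gap: 35.7
grip_force: 52.2
side column [634.5 214.5  96.9] in tool [8.9 2.7 9.4] 0.82
side column_foot [584.8 221.6  54. ] in tool [-56.7  -3.5   5.8] 0.95
top column [637.2 215.6  97.9] in tool [11.5  1.6 10.5] 0.78
[ 23.5  -0.7 121.8 -44.7  24.2 150.3] [ 0.3 -0.8 -3.8]
at [622.3 217.5  98.4] [-179.9  -44.    -1.1] turn [-0.0283  0.0183  0.0278] rows>= 1.0 | shift cm [-0.76 -0.01  0.45] rows>= 1.0
```

View pics/c.png

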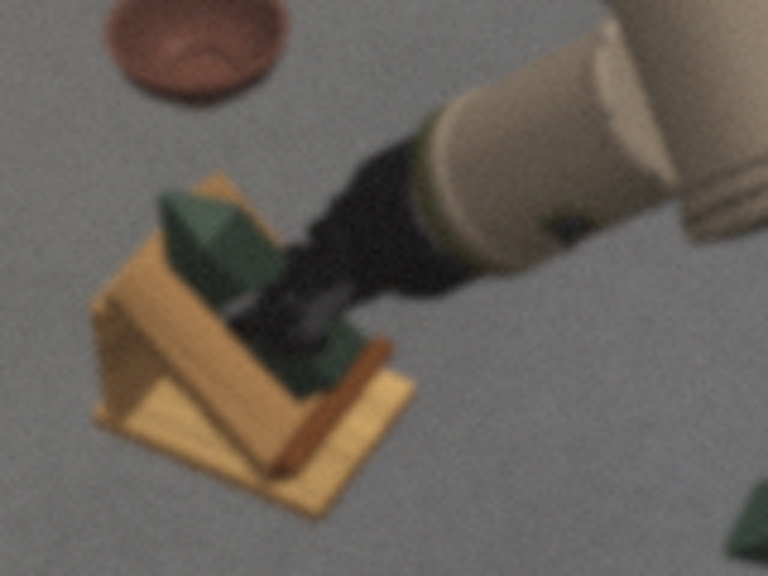

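The column is centred on the slope with its foot (300,390) just uphill of the lip (330,400). I'll close the rest in small steps while watching the force.

```bash
python3 -m handwheel '[[-1,0,0,0.15,0,0,0],[-1,0,0,0.15,0,0,0],[-1,-0.2,0,0,0,0,0],[-1,-0.2,0,0,0,0,0],[-1,0,0,0,0,0,0]]'
python3 -m handwheel '[[-1,0,0,0.1,0,0,0],[-1,0,0,0,0,0,0]]'
python3 -m handwheel '[[-1,-0.2,0,0,0,0,0],[-1,0,0,0,0,0,0]]'
python3 -m handwheel '[[-1,0,0,0.1,0,0,0],[-1,0,0,0,0,0,0]]'
```

```text
time: 10.9
tool_pos: [621.5, 217.7, 93.6]
tcp_rot: [-179.9, -44.0, -1.0]
ft_force: [-3.0, 0.3, 0.6]
finger_gap: 35.0
grip_force: 53.1
time: 11.07
tool_pos: [621.8, 217.8, 93.2]
tcp_rot: [-180.0, -44.0, -1.0]
ft_force: [-19.6, -1.9, 13.1]
finger_gap: 35.2
grip_force: 56.0
time: 11.23
tool_pos: [621.5, 218.0, 93.0]
tcp_rot: [-179.9, -44.1, -1.1]
ft_force: [-10.5, -1.5, 10.7]
finger_gap: 35.5
grip_force: 54.8
time: 11.4
tool_pos: [621.8, 218.2, 92.7]
tcp_rot: [-179.9, -44.1, -1.0]
ft_force: [-27.9, -2.1, 22.3]
finger_gap: 35.1
grip_force: 58.2
```

```bash
python3 -m handwheel '[[-1,0,0,-0.18,0,0,0],[-1,-0.15,0,0,0,0,0],[-1,0,0,0,0,0,0]]'
python3 -m handwheel '[[-1,-0.15,0,0,0,0,0],[-1,0,0,0,0,0,0]]'
python3 -m handwheel '[[-1,-0.15,0,0,0,0,0],[-1,0,0,0,0,0,0]]'
python3 -c "
from hold import *
hold(sense()['tool_pos'])
go(cradle([58,0,26.7]),tool(-3.3,45))"
```

```text
time: 11.65
tool_pos: [618.4, 217.2, 89.9]
tcp_rot: [-180.0, -43.9, -1.0]
ft_force: [-1.0, 0.5, -1.6]
finger_gap: 35.1
grip_force: 53.3
time: 11.82
tool_pos: [617.9, 217.1, 89.6]
tcp_rot: [-179.9, -43.9, -1.0]
ft_force: [0.3, 0.4, -3.1]
finger_gap: 35.3
grip_force: 53.2
time: 11.98
tool_pos: [617.5, 217.1, 89.8]
tcp_rot: [-179.9, -43.9, -1.0]
ft_force: [2.6, -0.4, -3.4]
finger_gap: 35.5
grip_force: 52.9
side column [629.5 212.4  88.3] in tool [7.7 4.5 9.4] 0.84
side column_foot [581.5 221.2  43.9] in tool [-57.8  -3.4   8. ] 0.75
side column_foot [598.1 222.1  31.6] in tool [-54.4  -4.6  28.4] 0.5
top column [631.2 214.8  91.6] in tool [11.2  2.1  8.2] 0.97
top column_foot [578.3 217.2  45. ] in tool [-59.3   0.6   5.1] 0.62
at [617.4 217.1  89.8] [-179.9  -43.9   -1. ] turn [-0.0294  0.0195  0.0283] rows>= 1.0 | shift cm [ 0.19 -0.08  0.18] rows>= 1.0
```

```bash
python3 -m handwheel '[[-1,-0.2,0,0,0,0,0],[-1,0,0,0,0,0,0]]'
python3 -m handwheel '[[-1,-0.2,0,0,0,0,0],[-1,0,0,0,0,0,0]]'
python3 -c "
from h import *
print(sense()['joint_pos'].round(1),sense()['ft_force'])"
```

```text
time: 12.45
tool_pos: [617.0, 217.1, 90.0]
tcp_rot: [-179.8, -43.9, -1.0]
ft_force: [8.1, 0.3, -1.3]
finger_gap: 35.0
grip_force: 52.8
time: 12.62
tool_pos: [616.5, 217.1, 90.2]
tcp_rot: [-179.8, -44.0, -1.0]
ft_force: [9.8, -0.9, -0.0]
finger_gap: 35.1
grip_force: 52.8
[ 23.6  -0.6 122.8 -46.4  23.3 152.2] [ 9.78296037 -0.94291558 -0.03689177]
```

```bash
python3 -m handwheel '[[-1,0,0,0.15,0,0,0],[-1,0,0,0,0,0,0]]'
python3 -m handwheel '[[-1,0,0,0.15,0,0,0],[-1,0,0,0,0,0,0]]'
```

```text
time: 12.78
tool_pos: [617.6, 217.0, 89.3]
tcp_rot: [-179.7, -44.0, -1.0]
ft_force: [4.3, -1.2, 4.5]
finger_gap: 35.2
grip_force: 53.7
time: 12.95
tool_pos: [618.0, 217.2, 88.9]
tcp_rot: [-179.8, -43.9, -1.0]
ft_force: [-16.8, -2.0, 22.0]
finger_gap: 35.1
grip_force: 57.6
```

Both the lip and the face are in contact. I'll ease off, release and retreat.

```bash
python3 -m handwheel '[[-1,0,0,-0.08,0,0,0],[0,0,0,0,0,0,0],[1,0,0,0,0,0,0],[1,0,0,0,0,0,0],[1,0,0,0,0,0,0],[1,0,0,0,0,0,0],[1,0,0,0,0,0,0]]'
python3 -m handwheel '[[1,0,0,-0.5,0,0,0],[1,0,0,-1,0,0,0],[1,0,0,-2,0,0,0],[1,0,0,-2,0,0,0],[1,0,0,-2,0,0,0],[1,0,0,-1.5,0,0,0],[1,0,0,0,0,0,0],[1,0,0,0,0,0,0]]'
python3 - <<'E'
from hold import *
print(sense()['joint_pos'].round(1))
S=[snapshot(n) for n in("top","side")]
for s in S:
  for k in("column","column_foot"):
    for d in place_of(s,k):
      L=np.array(d["location"])
      if L[2]>25: print(k,L.round(1),"cradle",CR.inv().apply(L-CO).round(1),d["conf"])
cv2.imwrite("pics/d.png",cv2.resize(S[1]["image"][210:330,210:370,::-1],None,fx=4.8,fy=4.8,interpolation=cv2.INTER_CUBIC))
M=[(s,mask_of(s,"column",cradle([65,0,18]))) for s in S];M=[a for a in M if a[1] is not None];print(len(M))
E
```

```text
time: 13.53
tool_pos: [615.7, 216.0, 85.6]
tcp_rot: [-179.9, -43.6, -0.9]
ft_force: [0.9, -0.1, 0.5]
finger_gap: 85.4
grip_force: 0.0
time: 14.2
tool_pos: [554.1, 217.5, 152.5]
tcp_rot: [-179.8, -43.8, -1.0]
ft_force: [0.5, 0.2, 0.3]
finger_gap: 85.3
grip_force: 0.0
[ 27.4 -17.2 129.5 -36.8  32.9 143.4]
column [629.3 214.9  87.6] cradle [63.  -2.3 18.5] 0.67
column_foot [579.7 214.1  44.1] cradle [-2.7 -5.9 22.7] 0.97
column_foot [630.6 219.7  88.3] cradle [64.2  2.6 18.2] 0.43
column [632.7 216.4  87.5] cradle [65.3 -0.6 16.1] 0.9
column_foot [581.6 222.8  44. ] cradle [-1.8  2.8 21.6] 0.97
2
```

View pics/d.png

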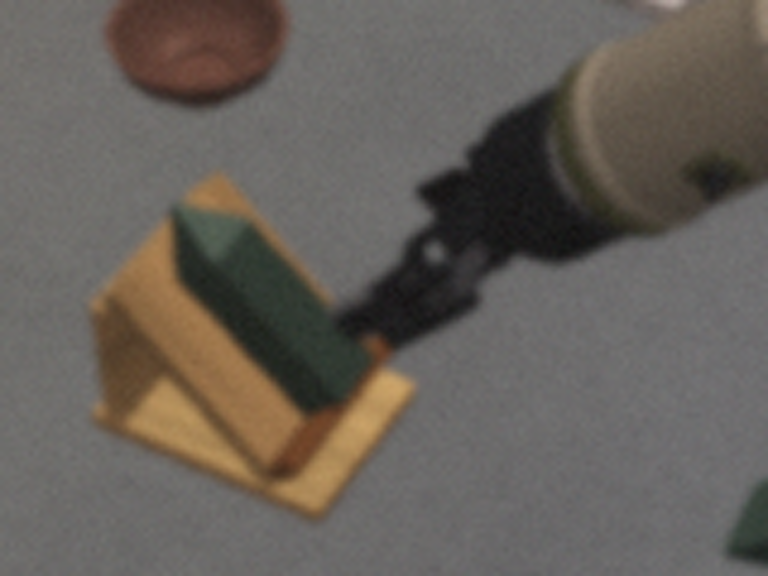

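The column rests squarely on the slope, foot on the lip, point uphill, fully released. I'll regrip it from nearly straight above.

```bash
python3 - <<'E'
from h import *
T=tool(-2,-10);ax=Ro.from_euler("z",-2,degrees=True).apply([.7071,0,.7071])
g=np.array([631,216,88])+5*ax-T.apply([0,0,8]);print(g)
go(g-T.apply([0,0,90]),T)
E
```

```text
[635.92168544 215.82813096  99.41396202]
at [553.8 216.7 150.4] [-179.9  -43.6   -0.9] turn [-0.0068 -0.9358  0.019 ] rows>= 8.0 | shift cm [ 8.97 -0.2  -5.4 ] rows>= 3.0
```

```bash
python3 -m handwheel '[[1,0,0,-0.5,0,-0.104,0.002],[1,0,0,-0.5,0,-0.104,0.002],[1,0,0,-0.5,0,-0.104,0.002],[1,0,0,0,0,-0.104,0.002],[1,0,0,0,0,-0.104,0.002],[1,0,0,0,0,-0.104,0.002],[1,0,0,0,0,-0.104,0.002],[1,0,0,0,0,-0.104,0.002],[1,0,0,0,0,-0.104,0.002],[1,0,0,0,0,0,0],[1,0,0,0,0,0,0]]'
python3 - <<'E'
from h import *
T=tool(-2,-10);print(sense()["joint_pos"].round(1))
go(np.array([635.9,215.8,99.4])-T.apply([0,0,60]),T)
E
```

```text
time: 15.52
tool_pos: [545.4, 216.2, 160.2]
tcp_rot: [-179.7, 9.8, -1.9]
ft_force: [-0.5, -0.1, 0.9]
finger_gap: 85.4
grip_force: 0.0
[ 14.8  17.   84.2   3.1  88.1 106.3]
at [545.4 216.2 160.2] [-179.7    9.8   -1.9] turn [-0.0045 -0.0029  0.0021] rows>= 1.0 | shift cm [ 9.97 -0.28 -1.58] rows>= 3.0
```

```bash
python3 -m handwheel '[[1,2,-0.28,-0.6,0,0,0],[1,3,0,-0.5,0,0,0],[1,3,0,-0.5,0,0,0],[1,2,0,0,0,0,0],[1,0,0,0,0,0,0],[1,0,0,0,0,0,0],[1,0,0,1,0,0,0],[1,0,0,1.5,0,0,0],[1,0,0,1.2,0,0,0],[1,0,0,0,0,0,0],[1,0,0,0,0,0,0]]'
python3 - <<'E'
from h import *
T=tool(-2,-10)
go(np.array([635.9,215.8,99.4]),T)
s=snapshot("side");cv2.imwrite("pics/e.png",cv2.resize(s["image"][190:310,210:370,::-1],None,fx=4.8,fy=4.8,interpolation=cv2.INTER_CUBIC))
E
```

```text
time: 16.43
tool_pos: [638.3, 217.0, 124.3]
tcp_rot: [-179.7, 9.8, -1.8]
ft_force: [0.2, -0.2, 0.6]
finger_gap: 85.4
grip_force: 0.0
at [638.3 217.  124.3] [-179.7    9.8   -1.8] turn [-0.0049 -0.0028  0.0042] rows>= 1.0 | shift cm [0.2  0.12 2.5 ] rows>= 1.0
```

View pics/e.png

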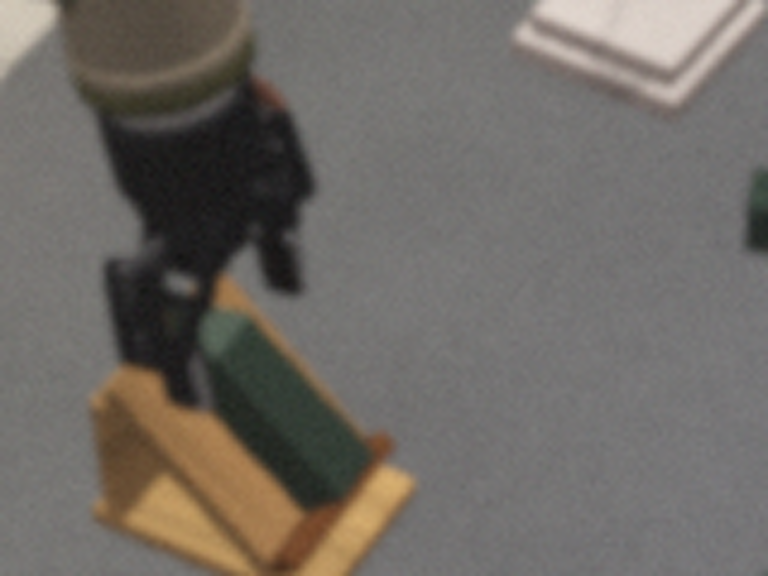

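The fingers at (190,390) and (285,280) straddle the column's upper part. I'll go down and grip.

```bash
python3 -m handwheel '[[1,0.1,0.1,0.8,0,0,0],[1,0.1,0,0.8,0,0,0],[1,0,0,0.6,0,0,0],[1,0,0,0,0,0,0],[1,0,0,0,0,0,0]]'
python3 -m handwheel '[[-1,0,0,0,0,0,0],[-1,0,0,0,0,0,0],[-1,0,0,0,0,0,0],[-1,0,0,0,0,0,0],[-1,0,0,0,0,0,0],[-1,0,0,0,0,0,0],[-1,0,0,0,0,0,0]]' 60
python3 hold.py
```

```text
time: 16.9
tool_pos: [637.6, 215.9, 102.3]
tcp_rot: [-179.7, 9.8, -1.8]
ft_force: [0.5, 0.0, 0.6]
finger_gap: 85.6
grip_force: 0.0
time: 17.48
tool_pos: [638.4, 216.1, 104.0]
tcp_rot: [-179.6, 9.7, -1.8]
ft_force: [-1.0, -0.6, 5.5]
finger_gap: 35.3
grip_force: 60.7
side column [632.9 214.6  88.3] in tool [-2.8  1.8 16.4] 0.57
side column_foot [596.1 220.6  29.9] in tool [-29.4  -2.7  80.2] 0.72
side column_foot [582.8 222.4  46.2] in tool [-45.3  -4.1  66.4] 0.65
top column [631.4 216.   87.4] in tool [-4.1  0.4 17.5] 0.63
at [638.4 216.1 104. ] [-179.6    9.7   -1.8] turn [-0.0142  0.9545  0.0232] rows>= 8.0 | shift cm [  1.24   0.16 -12.34] rows>= 3.0
[ 12.9  32.8  69.8   2.8  86.6 104.3]
```

```bash
python3 -m handwheel '[[-1,0,0,0,0,0,0],[-1,0,0,-0.3,0,0,0],[-1,0,0,-0.5,0,0,0],[-1,0,0,-1,0,0,0],[-1,-0.5,0,-2,0,0,0],[-1,-0.5,0,-2.5,0,0,0],[-1,-0.5,0,-2.5,0,0,0],[-1,-0.5,0,-2.5,0,0,0],[-1,-0.5,0,-2,0,0,0],[-1,0,0,-1,0,0,0],[-1,0,0,0,0,0,0],[-1,0,0,0,0,0,0]]' 75
python3 hold.py | head -4; python3 -c "
from h import *
go([600,-232,250],tool(-5.9,-10))"
```

```text
time: 18.78
tool_pos: [638.0, 215.1, 248.2]
tcp_rot: [-179.6, 9.7, -1.8]
ft_force: [-0.4, 0.0, -4.6]
finger_gap: 35.0
grip_force: 75.2
side column [631.3 212.  230.8] in tool [-3.6  3.4 18.3] 0.76
side column_foot [582.2 218.5 190.3] in tool [-45.4  -1.2  66.5] 0.74
top column [626.8 217.6 233.1] in tool [-8.6 -2.  16.8] 0.53
at [637.1 215.1 246.7] [-179.7    9.9   -1.8] turn [-0.0134  0.9576  0.0234] rows>= 8.0 | shift cm [-8.76  0.05 -2.16] rows>= 3.0
at [637.1 215.1 246.7] [-179.7    9.9   -1.8] turn [ 0.0068 -0.0021  0.0706] rows>= 1.0 | shift cm [ 0.83 44.85 -0.48] rows>= 11.0
```

```bash
python3 -m handwheel '[[-1,0.1,2,0,0.001,0,0.035],[-1,0.1,3.5,0,0.001,0,0.035],[-1,0.1,4,0,0,0,0],[-1,0.1,4,0,0,0,0],[-1,0.1,4,0,0,0,0],[-1,0.1,4,0,0,0,0],[-1,0,4,0,0,0,0],[-1,0,4,0,0,0,0],[-1,0,4,0,0,0,0],[-1,0,4,0,0,0,0],[-1,0,4,0,0,0,0],[-1,0,2.5,0,0,0,0]]'
python3 -m handwheel '[[-1,0,0.8,0,0,0,0],[-1,0,0,0,0,0.07,0],[-1,0,0,0,0,0.078,0],[-1,0,0,0,0,0.08,0],[-1,0,0,0,0,0.08,0],[-1,0,0,0,0,0.08,0],[-1,0,0,0,0,0.08,0],[-1,0,0,0,0,0.08,0],[-1,0,0,0,0,0.08,0],[-1,0,0,0,0,0.08,0],[-1,0,0,0,0,0.08,0],[-1,0,0,0,0,0,0]]'
python3 hold.py | head -4; python3 -c "
from h import *
T=tool(-5.9,35);print(sense()['joint_pos'].round(1))
p=np.array([602,-233,36+30])-T.apply([-43,0,68]);print(p);go(p,T)
for n in('top','side'):
    s=snapshot(n);print([np.round(d['location']) for d in place_of(s,'plinth_top')[:1]])"
```

```text
time: 20.08
tool_pos: [600.3, -227.3, 248.1]
tcp_rot: [179.7, 9.8, -6.0]
ft_force: [-0.1, -0.6, -4.7]
finger_gap: 35.0
grip_force: 75.4
time: 21.08
tool_pos: [597.4, -229.1, 243.4]
tcp_rot: [-180.0, -35.2, -5.8]
ft_force: [-0.7, 0.9, -7.0]
finger_gap: 35.2
grip_force: 75.6
side column [ 604.9 -232.2  222.3] in tool [-5.8  2.3 21.7] 0.86
top column [ 604.  -232.4  232.7] in tool [-0.5  2.6 12.7] 0.5
top column_foot [ 602.8 -233.6  169.3] in tool [-37.9   3.9  63.9] 0.75
at [ 601.9 -231.5  250.3] [179.7 -35.4  -5.6] turn [ 0.0314  0.1668 -0.0301] rows>= 2.0 | shift cm [ -8.35 -44.73  -1.24] rows>= 11.0
[-34.1 -13.8 112.3  20.4  51.1  53. ]
[ 598.24036178 -232.61147918  146.36612577]
at [ 601.9 -231.5  250.3] [179.7 -35.4  -5.6] turn [ 0.0025 -0.0078  0.0044] rows>= 1.0 | shift cm [-6.25  0.15  8.31] rows>= 3.0
[array([ 602., -231.,   37.])]
[array([ 599., -236.,   31.])]
```

```bash
python3 -m handwheel '[[-1,-0.6,0.15,0.8,0,0,0],[-1,-1.2,0,1.6,0,0,0],[-1,-1.6,0,2.1,0,0,0],[-1,-1.6,0,2.1,0,0,0],[-1,-0.8,0,1.1,0,0,0],[-1,-0.4,0,0.5,0,0,0],[-1,0,0,0,0,0,0],[-1,0,0,0,0,0,0]]'
python3 - <<'E'
from hold import *
from scipy.optimize import least_squares
q=sense();print(q["tool_pos"].round(1),q["tcp_rot"].round(1))
S=[snapshot(n) for n in("top","side")]
for s in S:
  for k in("column","column_foot","plinth_top"):
    for d in place_of(s,k):
      L=np.array(d["location"])
      if np.hypot(L[0]-600,L[1]+232)<60: print(k,L.round(1),round(d["conf"],2))
cv2.imwrite("pics/f.png",cv2.resize(S[1]["image"][90:240,250:450,::-1],None,fx=4,fy=4,interpolation=cv2.INTER_CUBIC))
E
```

```text
time: 22.25
tool_pos: [597.8, -233.0, 146.2]
tcp_rot: [179.7, -35.4, -5.7]
ft_force: [-0.6, 0.3, -2.7]
finger_gap: 35.5
grip_force: 75.5
[ 597.8 -233.   146.2] [179.7 -35.4  -5.7]
column [ 602.6 -232.2  129.6] 0.58
column_foot [ 598.8 -239.    64.8] 0.46
plinth_top [ 599.5 -231.8   35.3] 0.98
column [ 604.1 -235.7  129.7] 0.6
column_foot [ 603.5 -229.7   66.9] 0.93
plinth_top [ 598.8 -237.3   36.6] 0.61
```

View pics/f.png

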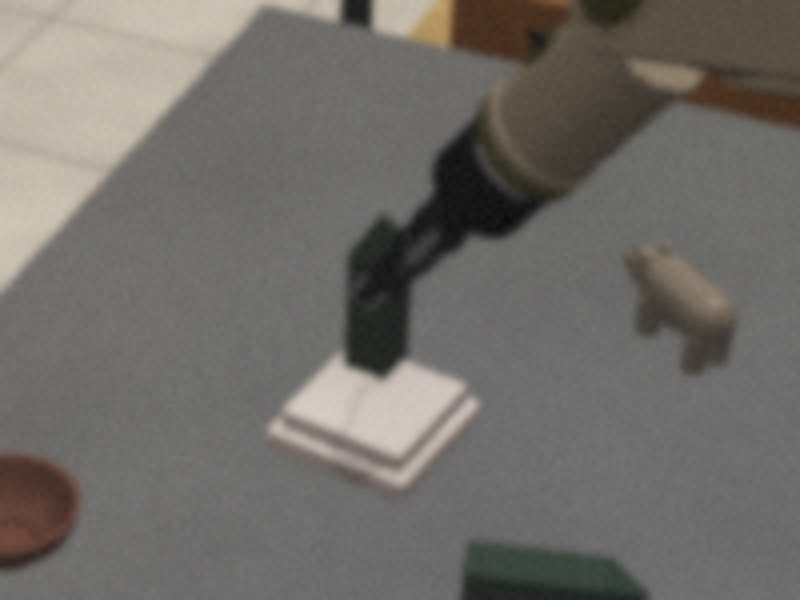

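The column is upright over the plinth, with its foot at (378,372) above the plinth's middle. I'll lower it in steps.

```bash
python3 -m handwheel '[[-1,-0.46,0,0.65,0,0,0],[-1,-0.46,0,0.65,0,0,0],[-1,-0.35,0,0.49,0,0,0],[-1,0,0,0,0,0,0],[-1,0,0,0,0,0,0]]'
python3 -m handwheel '[[-1,-0.12,0,0.16,0,0,0],[-1,0,0,0,0,0,0],[-1,0,0,0,0,0,0]]'
python3 -m handwheel '[[-1,-0.12,0,0.16,0,0,0],[-1,0,0,0,0,0,0],[-1,0,0,0,0,0,0]]'
python3 -c "
from hold import *
hold(sense()['tool_pos'])"
```

```text
time: 23.07
tool_pos: [596.9, -232.3, 122.4]
tcp_rot: [179.8, -35.3, -5.7]
ft_force: [-0.5, -0.0, -4.4]
finger_gap: 35.3
grip_force: 75.7
time: 23.32
tool_pos: [597.7, -232.9, 122.2]
tcp_rot: [179.7, -35.4, -5.7]
ft_force: [-0.4, -0.1, -3.9]
finger_gap: 34.7
grip_force: 75.7
time: 23.57
tool_pos: [597.4, -232.8, 120.0]
tcp_rot: [179.7, -35.4, -5.7]
ft_force: [-0.2, 1.0, -5.3]
finger_gap: 35.2
grip_force: 75.7
side column [ 604.7 -237.8  102.7] in tool [-3.7  4.2 18.5] 0.68
side column_foot [ 600.9 -232.    41.3] in tool [-42.9  -1.4  66. ] 0.64
top column [ 604.7 -231.5  105.4] in tool [-2.7 -2.1 16. ] 0.64
top column_foot [ 597.6 -234.9   39.2] in tool [-46.5   1.8  66. ] 0.7
```

```bash
python3 -m handwheel '[[-1,-0.09,0,0.12,0,0,0],[-1,0,0,0,0,0,0],[-1,0,0,0,0,0,0]]'
python3 -m handwheel '[[-1,-0.06,0,0.08,0,0,0],[-1,0,0,0,0,0,0],[-1,0,0,0,0,0,0]]'
python3 -m handwheel '[[-1,-0.06,0,0.08,0,0,0],[-1,0,0,0,0,0,0],[-1,0,0,0,0,0,0]]'
```

```text
time: 24.12
tool_pos: [597.4, -232.8, 118.3]
tcp_rot: [179.8, -35.4, -5.7]
ft_force: [0.1, 0.8, -4.7]
finger_gap: 35.3
grip_force: 75.7
time: 24.37
tool_pos: [597.6, -233.0, 117.7]
tcp_rot: [179.7, -35.4, -5.7]
ft_force: [0.9, -1.2, -4.3]
finger_gap: 35.3
grip_force: 75.8
time: 24.62
tool_pos: [598.1, -233.1, 117.6]
tcp_rot: [179.7, -35.5, -5.7]
ft_force: [-2.0, 0.7, 4.5]
finger_gap: 35.4
grip_force: 76.5
```

```bash
python3 -m handwheel '[[-1,-0.04,0,0.06,0,0,0],[-1,0,0,0,0,0,0],[-1,0,0,0,0,0,0]]'
python3 - <<'E'
from h import *
s=snapshot("side");cv2.imwrite("pics/g.png",cv2.resize(s["image"][100:220,270:430,::-1],None,fx=5,fy=5,interpolation=cv2.INTER_CUBIC))
E
```

```text
time: 24.87
tool_pos: [598.5, -233.3, 117.6]
tcp_rot: [179.7, -35.6, -5.6]
ft_force: [-5.0, 3.3, 8.9]
finger_gap: 35.3
grip_force: 77.5
```

View pics/g.png

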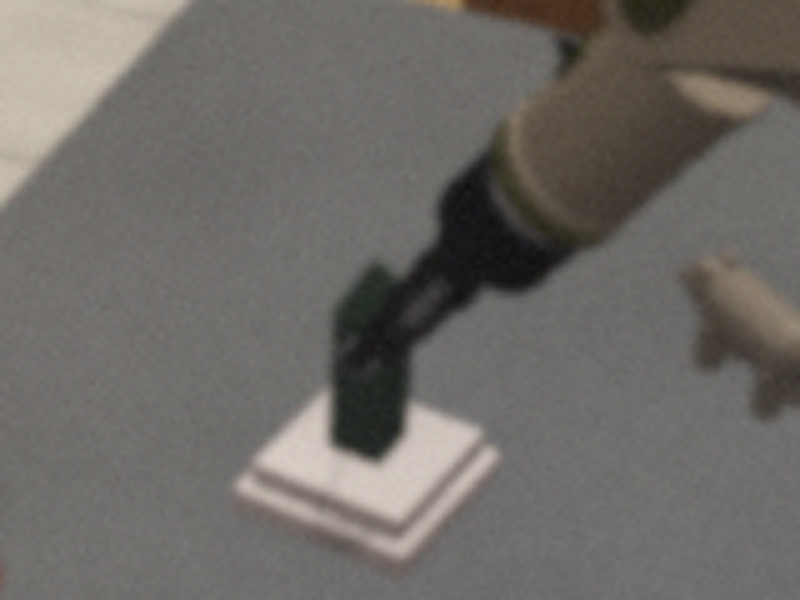

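The column stands on the plinth, with its foot centred near (370,440) and the plinth's top centred near (370,456). Before letting go I'll check that offset numerically, using the first, unobstructed pictures.

```bash
python3 - <<'E'
from hold import *
S=[snapshot(n) for n in("top","side")]
P=np.array([[a,b,36.] for a,b in((-52,-52),(-52,52),(52,52),(52,-52))])
for s,n in zip(S,("top","side")):
    im=cv2.imread(f"pics/{n}0.png").astype(float).mean(2)
    im=cv2.GaussianBlur(im,(3,3),0)
    best=[]
    for x in range(585,620,1):
      for y in range(-250,-214,1):
        for yaw in(-8,-5,-2):
          R=Ro.from_euler("z",yaw,degrees=True).as_matrix()
          def rd(k):
            Q=P.copy();Q[:,:2]*=k;Q=Q@R.T+[x,y,0]
            E=np.vstack([Q[i]+(Q[(i+1)%4]-Q[i])*np.linspace(.05,.95,25)[:,None] for i in range(4)])
            u=proj(s,E).astype(np.float32);return cv2.remap(im.astype(np.float32),u[:,0].copy(),u[:,1].copy(),cv2.INTER_LINEAR).mean()
          best.append((rd(.93)-rd(1.07),x,y,yaw))
    print(n,sorted(best)[::-1][:4])
cen=np.array([601,-233,36.])
q=sense()
for s,n in zip(S,("top","side")):
    m=mask_of(s,"column",[602,-233,100])
    if m is not None:
        b=[]
        for x in np.arange(588,616,2.):
          for y in np.arange(-246,-218,2.):
            R=Ro.from_euler("y",-90,degrees=True);a=np.zeros((480,640),np.uint8)
            Q=(Ro.from_euler("z",-5.7,degrees=True)*R).apply(V)+[x,y,101]
            cv2.fillConvexPoly(a,cv2.convexHull((proj(s,Q)*16).astype(np.int32)),1,shift=4)
            b.append(((m&~a.astype(bool)).sum()*3+(a.astype(bool)&~m).sum(),x,y))
        print("col",n,sorted(b)[:3],m.sum())
E
```

```text
top [(np.float32(53.53878), 604, -236, -8), (np.float32(52.386063), 604, -237, -8), (np.float32(52.37204), 603, -236, -8), (np.float32(52.218437), 605, -236, -8)]
side [(np.float32(41.11911), 601, -235, -8), (np.float32(41.046295), 601, -236, -8), (np.float32(41.031845), 600, -236, -8), (np.float32(41.017212), 600, -235, -8)]
col top [(np.int64(180), np.float64(606.0), np.float64(-240.0)), (np.int64(181), np.float64(604.0), np.float64(-238.0)), (np.int64(182), np.float64(606.0), np.float64(-238.0))] 216
col side [(np.int64(215), np.float64(604.0), np.float64(-236.0)), (np.int64(218), np.float64(604.0), np.float64(-234.0)), (np.int64(219), np.float64(602.0), np.float64(-238.0))] 392
```

The plinth's top centre is at (602,-235) and the column at (604,-236), so it's centred. I'll release and retreat along the fingers.

```bash
python3 -m handwheel '[[-1,0.05,0,-0.07,0,0,0],[-1,0,0,0,0,0,0],[-0.1,0,0,0,0,0,0],[0.2,0,0,0,0,0,0],[0.6,0,0,0,0,0,0],[1,0,0,0,0,0,0],[1,0,0,0,0,0,0],[1,0,0,0,0,0,0],[1,0,0,0,0,0,0]]'
python3 -m handwheel '[[1,0,0,-0.5,0,0,0],[1,0,0,-1,0,0,0],[1,0,0,-1.5,0,0,0],[1,0,0,-2,0,0,0],[1,0,0,-2,0,0,0],[1,0,0,-2,0,0,0],[1,0,0,-1.5,0,0,0],[1,0,0,-1,0,0,0],[1,0,0,0,0,0,0],[1,0,0,0,0,0,0],[1,0,0,0,0,0,0]]'
python3 - <<'E'
from h import *
for n in("top","side"):
    s=snapshot(n)
    for k in("column","column_foot","bowl","bear","jar","brush"):
        print(n,k,[(np.round(d["location"]).tolist(),round(d["conf"],2)) for d in place_of(s,k) if d["conf"]>.5])
E
```

```text
time: 25.87
tool_pos: [597.4, -232.9, 116.5]
tcp_rot: [179.7, -35.4, -5.7]
ft_force: [1.1, 0.4, 0.5]
finger_gap: 85.2
grip_force: 0.0
time: 26.78
tool_pos: [531.1, -225.7, 209.8]
tcp_rot: [179.8, -35.4, -5.7]
ft_force: [-0.6, -0.3, -0.7]
finger_gap: 85.5
grip_force: 0.0
top column [([339.0, 162.0, 15.0], 0.87), ([414.0, -109.0, 18.0], 0.78), ([604.0, -233.0, 104.0], 0.57)]
top column_foot [([476.0, -90.0, 19.0], 0.7), ([298.0, 107.0, 18.0], 0.6), ([598.0, -236.0, 40.0], 0.56)]
top bowl [([787.0, -0.0, -4.0], 0.84)]
top bear [([424.0, -440.0, 1.0], 0.68)]
top jar [([394.0, 461.0, -1.0], 0.57)]
top brush [([608.0, 473.0, 1.0], 0.72)]
side column [([335.0, 161.0, 15.0], 0.91), ([416.0, -108.0, 17.0], 0.61), ([605.0, -234.0, 97.0], 0.55)]
side column_foot [([602.0, -234.0, 38.0], 0.98), ([296.0, 106.0, 16.0], 0.9), ([477.0, -92.0, 16.0], 0.86), ([644.0, 215.0, -0.0], 0.59)]
side bowl [([791.0, 3.0, 1.0], 0.56)]
side bear [([418.0, -442.0, -2.0], 0.89)]
side jar [([790.0, 2.0, 0.0], 0.73), ([397.0, 459.0, -0.0], 0.59)]
side brush [([607.0, 469.0, 2.0], 0.66), ([598.0, -236.0, 33.0], 0.55)]
```

The column is upright, the gripper is clear and the bystanders haven't moved.

```bash
python3 -c "
from bench import *
print(hand_in())"
```

```text
the job is handed in; nothing more can be done
None
```

I parked the column point uphill on the rest, let go and gripped it again; it now stands upright, point up, within about 3 mm of the plinth's centre by my measurements; the bowl, bear, jar and brush did not move, and I handed the job in at about 27 s of the 64 s allowed.

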